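Lever a heavy food slicer up onto its cleaning catch

ROBOT

A 6-joint arm with a two-finger parallel gripper is mounted at the origin on a cart in front of the work surface, level with it; the furniture and walls round the work are solid. World frame = base frame: x ahead of the robot, y to its left, z up, the work surface at z = 0. Lengths are in m, angles in rad, forces in N, time in s.
With the tool pointing down it reaches from about 0.35 to 0.85 m from the base axis. Payload 8.1 kg.
Tool frame: the origin (TCP) lies between the finger pads; the fingertips stand 11 mm ahead of it and the grasp point (between the pads) lies 8 mm behind it (tips_ahead is the z of the fingertips in the tool frame, in m); z points along the fingers, y is the line along which they close (so a half turn about z gives the same grasp; the last joint's range is limited). The gripper opens to 93 mm and grips with 3 to 60 N. Pads are 15 mm wide; open, the fingers measure 128 mm over their backs; the gripper's body (75 mm by 188 mm) begins 65 mm behind the grasp point.
Start: joints at [-1.4, 0.13, 1.488, -0, 1.523, -0.085], TCP at [0.152, -0.58, 0.23] pointing down, gripper open.
Joint ranges: [-2.96, 2.96], [-0.89, 2.26], [0.02, 2.5], [-1.34, 4.48], [0, 2.73], [-2.66, 2.66]. Speed limits (rad/s): [2.39, 2.39, 2.79, 3.14, 3.14, 3.14].

INTERFACE

Orientations are given as a rotation vector (axis times angle).
In Python, from plant import read_state, read_camera, close_job, tips_ahead gives the robot as it stands. The module is installed in compiled form; this text tells all that it offers.
- The arm moves only by the tool move_arm, never from a script. Its argument "plan" is a list of rows, each a list of 7 numbers: the turn, a rotation vector about the tool's x, y, z in units of 6 degrees (1.0 is 6 degrees), then the shift along the tool's x, y, z in units of 25 mm (1.0 is 25 mm), then the finger opening in mm, from 0 to 93. A call has exactly 10 rows; each row shifts and turns the commanded pose from where the row before left it, along the tool's axes as they then stand; what a row does not reach is not made up. A row lasts 1/10 s, in which the tool goes at most 50 mm and 8.59 degrees, less where a joint would pass 70% of its speed; a pose out of reach is approached as far as the arm can. A call is refused whole if a number of a shift passes 1 or a number of a turn 1, either way. A call with a gripper value outside its range is refused whole. The fingers move at their own pace and stop on an object; "force" is the grip in N (left out, the last holds). Time passes only in rows, so rows that do not move let the fingers close, or fill a call up. It gives the time, the measured TCP pose, the force, the opening and the grip force at its end, in the units of the state.
- read_state(): the state, without advancing time (a new reading comes with each control period).
- read_camera(name): name is "scene" or "top" or "wrist"; returns a dict with "frame" (480x640x3 uint8, red, green, blue), "z_map" (480x640 float32, m along the optical axis (not along the pixel's ray), 0 where there is no reading), "fx", "fy", "cx", "cy" (pixels), "rvec" (rotation vector, rad) and "tvec" (3), from world to camera coordinates, as OpenCV has them. Camera axes: x right, y down, z forward; pixel columns grow to the right and rows downward; lengths in m; the calibration is good to about 2 mm. A picture is of the moment at which its call begins.
- close_job(): hands the job in; it is judged then, once.
The state is a dict: "t": time; "q": joint angles; "dq": joint speeds; "joint_torque": joint torques, N m; "tool_pos": TCP position; "orientation": TCP orientation; "force": force on the tool from outside, world axes, zero at the start; "wrist_torque": the same for the moment, N m; "opening": finger opening in m; "gripper_force": force on a finger pad.
Only numpy, scipy, OpenCV 4.12 (cv2) and the standard library are available. Lean on these libraries where they do the work, as an engineer would, in place of code of your own. Each camera call takes 0.05 s, during which the arm holds its last target. There are 200 camera calls.

TASK

Prop up the heavy food slicer for wiping under it: slide the red-handled pry bar over the round-topped oak block and in under the middle of the slicer's front edge until it meets the rail beneath, then lever the front up until the spring plunger in the slicer's side has snapped into its slot; the slot's height is not known and it stops the slicer just above the catch, so feel for that stop and never force it. Let the slicer down gently, without a drop, until the plunger carries it. Then draw the bar out and lay it flat on the worktop clear of the slicer; touch the slicer with nothing but the bar and leave the kitchen things where they stand.

Things in the scene. Friction and masses are not known exactly. Their poses are not given: they have to be found in the camera images.
- slicer: white food slicer with a round steel blade, 4.2 to 5.8 kg, base 190 x 240 mm. Hinged along its rear edge to a rail on the worktop, it rests on two rubber feet 100 mm either side of the middle of its front; only its front can rise, and it falls back if let go. Origin on the hinge line, 24 mm over the worktop, at mid-width; x points from front to rear, y to its left, z up
- front_edge (a point): middle of the lower front edge of the slicer, at slicer x = -170 mm; axes as the slicer's; 20 mm over the worktop when down, as is the whole flat underside. Levering it up takes 17 to 25 N here. A push of the bar on the slicer of more than 50 N in all would bend the plunger
- under_rail (a point): middle of the front face of the cross rail under the slicer, 25 mm behind the front edge: 130 mm long, reaching from the underside down to 5 mm over the worktop; the bar's tip stops against it. Back off a few mm from there before levering: the tip creeps forward as the handle goes down and would jam on it
- plunger_axis (a point): centre of the 8 mm steel spring plunger in the slicer's left side (+y); axes as the slicer's. It rides up the face of an aluminium strike plate fixed beside it. When the front edge has risen by 6 to 22 mm (the plate is set differently each time) it snaps by itself into the plate's slot and then carries the slicer; the slot's top stops the front edge hard about 2 mm above where it will rest
- block: loose oak fulcrum block, 42 mm deep (x), 75 mm long (y), 26 mm high, with a half-round top of 12 mm radius running along its y axis. Origin at the centre of its underside; the highest line lies 26 mm straight above it. It stands in front of the slicer with that line parallel, within 0.1 rad, to the front edge and 46 to 58 mm in front of it
- pry_bar: flat steel pry bar with a red handle, 255 x 26 x 5 mm, 0.22 kg. Origin at the middle of its length, on its flat underside; x points to the tip, z up out of its top face. The handle sleeve covers the last 80 mm opposite the tip, 24 mm wide and 13 mm thick; its underside is flush with the blade's
- bar_grip (a point): centre of the bar's red handle sleeve: 215 mm behind the tip and 6.5 mm above the bar's underside; axes as the bar's
- bar_tip (a point): middle of the end face of the bar's tip, 2.5 mm above the bar's underside; axes as the bar's
- honey: honey jar with a yellow lid, 64 mm wide, 87 mm tall; stands by, not to be moved; origin at the centre of its underside
- butter_tub: white butter tub, 96 x 137 x 53 mm; stands by, not to be moved; origin at the centre of its underside
- tuna: flat round tin, 87 mm wide, 40 mm tall; stands by, not to be moved; origin at the centre of its underside
- stock: white and red upright box, 44 x 84 x 129 mm; stands by, not to be moved; origin at the centre of its underside

How it is judged:
On the way, in this order (a step that is already met when the one before it is completed fails the run):
1. the bar's tip is at least 15 mm in under the slicer's front edge, within 80 mm of its middle (x of bar_tip in the frame of slicer above -0.155 m and z of bar_tip in the frame of slicer below -0.004 m and y of bar_tip in the frame of slicer between -0.08 and 0.08 m), for 0.1 s.
2. the bar, bearing on the block, carries the slicer with its front edge at least 4 mm up (height (world z) of front_edge above 0.024 m and contact force between pry_bar and slicer above 8 N and contact force between pry_bar and block above 8 N), for 0.1 s.
At the end, for the whole second after the job is handed in: The slicer rests on its plunger with its front edge more than 4.5 mm above its low position (it rests 6 to 22 mm up once caught) and is at rest; the bar lies flat and still on the worktop, not touching the slicer, its tip at least 30 mm in front of the front edge or 200 mm from its middle (height (world z) of front_edge above 0.0245 m and angular speed of slicer below 0.02 rad/s and height (world z) of bar_tip between -0.005 and 0.012 m and height (world z) of bar_grip between 0 and 0.016 m and (x of bar_tip in the frame of slicer below -0.2 m or horizontal distance between bar_tip and front_edge above 0.2 m) and contact force between pry_bar and slicer below 0.1 N and linear speed of pry_bar below 0.02 m/s).
It fails at once if the bar was forced: it pressed on the slicer with more than 50 N (contact force between pry_bar and slicer above 50 N).
It fails at once if the slicer dropped or was jerked (turned faster than 0.8 rad/s, 0.14 m/s at its front edge) (angular speed of slicer above 0.8 rad/s).
It fails at once if the hand pushed on the slicer itself (contact force between any of the fingers, the arm and slicer above 3 N).
It fails at once if a kitchen thing was moved by more than 25 mm (distance of any of honey, butter_tub, tuna, stock from where it was at the start of the episode above 0.025 m).
It also fails if it takes over 72 s, if anything falls off the work surface, if the arm or the gripper's body presses on something with over 40 N, if the wrist force passes 120 N, or if a joint passes its speed limit or range.

## Working session

There is one attempt and no reset: what is moved stays moved. The work goes in short steps, Python scripts to look and compute and a tool call to move; the robot and the scene stay as the last step left them, time stands still between calls to the robot, and variables do not carry over. Pictures are saved under pics/ and viewed, at most 10 in all, crops included, and the job is handed in when it is done.

Besides the shell and the picture viewer there is one more tool, called after "Call:" as a command line: name --pt "numbers of a row" for each row, then --argument value for the rest. move_arm: Moves the arm, as the interface text tells. Its arguments: {"type":"object","properties":{"plan":{"type":"array","items":{"type":"array","items":{"type":"number"}}},"force":{"type":"number"}},"required":["plan"]}

```bash
mkdir -p pics
cat > h.py <<'E'
import numpy as np, cv2
from scipy.spatial.transform import Rotation as R
from plant import *
def cam(n,save=None):
    c=read_camera(n)
    if save: cv2.imwrite('pics/'+save,c['frame'][:,:,::-1])
    return c
def pts(c):
    z=c['z_map']; v,u=np.mgrid[:480,:640]
    p=np.stack([(u-c['cx'])/c['fx']*z,(v-c['cy'])/c['fy']*z,z],-1)
    Rm=R.from_rotvec(np.ravel(c['rvec'])).as_matrix()
    w=(p-np.ravel(c['tvec']))@Rm
    w[z==0]=np.nan
    return w
E
python3 - <<'E'
from h import *
for n in('top','scene'):
    c=cam(n,n+'1.png'); np.save(n+'.npy',pts(c)); print(n,c['fx'],np.ravel(c['rvec']),np.ravel(c['tvec']))
s=read_state();print(s['tool_pos'],s['orientation'],s['force'],s['opening'],tips_ahead)
E
```

```text
top 503.8886497006199 [ 2.04638061 -2.17310476  0.23796032] [0.07215998 0.58535901 1.15502045]
scene 497.5364445564887 [ 2.11228596 -0.58469997  0.32631651] [-0.4642369   0.2124365   1.22358188]
[ 0.15175669 -0.57998455  0.22871172] [-3.11432765e+00 -4.00523985e-01  7.74130575e-05] [-0.37669372 -0.63343149 -0.17697316] 0.09331490399214191 0.011
```

View pics/top1.png

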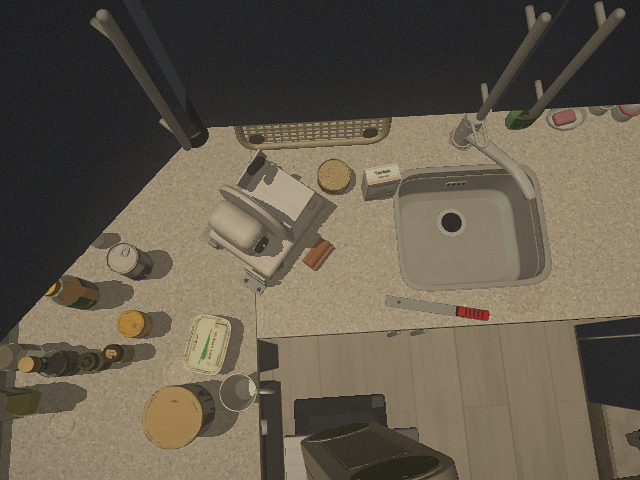

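View pics/scene1.png

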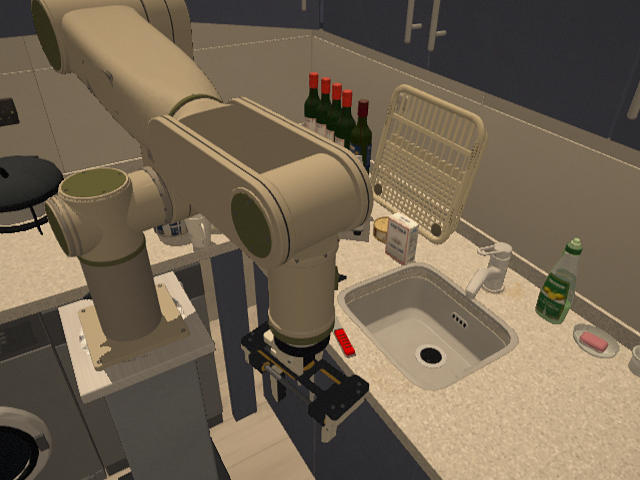

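The top view shows the bar from (386,300), its tip, to (489,315). The block is at (318,253), and the slicer's front edge runs from about (265,277) to (333,207). The strike plate is near (254,284).

Run:
```python
from h import *
im=cv2.imread('pics/top1.png'); 
cv2.imwrite('pics/crop1.png',cv2.resize(im[140:330,200:400],None,fx=3.2,fy=3.1,interpolation=cv2.INTER_CUBIC)[:590])
w=np.load('top.npy'); rgb=im[:,:,::-1].astype(int)
for u,v in[(386,300),(489,315),(318,253),(254,284),(140,323),(333,175),(380,180),(208,345),(360,260),(290,300),(470,260)]: print((u,v),w[v,u].round(3))
# red handle
m=(rgb[:,:,0]>120)&(rgb[:,:,1]<60)&(rgb[:,:,2]<70); m[:280]=0;m[340:]=0
ps=w[m]; print('red',m.sum(),np.nanmean(ps,0)); 
# bar: z 2.5..16mm in region
b=np.zeros_like(m); b[285:330,375:500]=1
h=b&(w[:,:,2]>0.0035)&(w[:,:,2]<.03); P=w[h]; print(len(P)); r=cv2.minAreaRect(P[:,:2].astype(np.float32)*1000);print(r,cv2.boxPoints(r))
# block
b[:]=0;b[230:275,297:340]=1
h=b&(w[:,:,2]>0.006)&(w[:,:,2]<.035);P=w[h];print(len(P),P[:,2].max());r=cv2.minAreaRect(P[:,:2].astype(np.float32)*1000);print(r);print(cv2.boxPoints(r))
```

```text
(386, 300) [ 0.454 -0.111  0.003]
(489, 315) [ 0.402 -0.362  0.002]
(318, 253) [0.578 0.051 0.028]
(254, 284) [0.514 0.215 0.005]
(140, 323) [0.427 0.469 0.084]
(333, 175) [0.778 0.001 0.034]
(380, 180) [ 0.724 -0.104  0.13 ]
(208, 345) [0.369 0.321 0.052]
(360, 260) [ 0.559 -0.054  0.001]
(290, 300) [ 0.469  0.128 -0.005]
(470, 260) [ 0.572 -0.386 -0.173]
red 222 [ 0.40873046 -0.32040637  0.01203811]
1008
((433.97747802734375, -236.5414276123047), (309.68658447265625, 105.50798034667969), 88.78367614746094) [[ 377.9485   -390.23    ]
 [ 483.43268  -392.46967 ]
 [ 490.00647   -82.852844]
 [ 384.52228   -80.61319 ]]
515 0.034569415781836116
((581.3427124023438, 74.27554321289062), (76.71100616455078, 112.69483947753906), 48.63424301147461)
[[513.7059    82.72745 ]
 [598.284      8.251553]
 [648.97955   65.82364 ]
 [564.4014   140.29953 ]]
```

View pics/crop1.png

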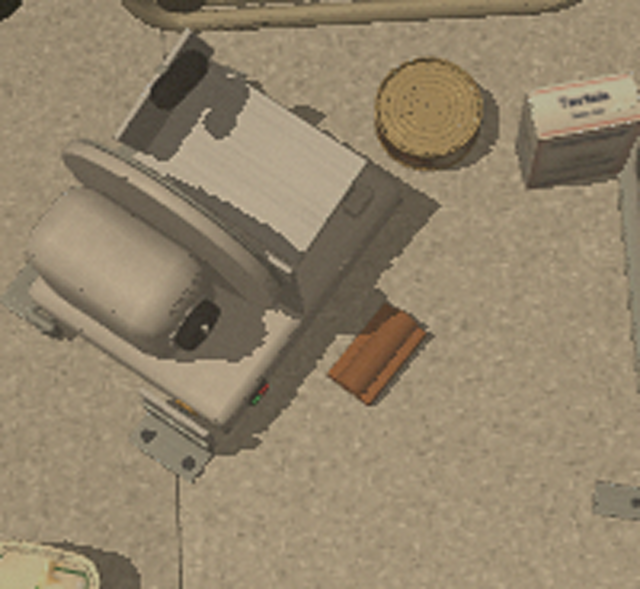

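The enlarged crop shows the block's corners at about (385,302), (433,333), (368,403) and (330,373). The slicer's front base edge runs from about (230,425) to (400,200), and the strike plate on its left is at (170,440).

```bash
cat >> h.py <<'E'
def ray(c,uv,z):
    Rm=R.from_rotvec(np.ravel(c['rvec'])).as_matrix(); t=np.ravel(c['tvec'])
    o=-Rm.T@t; out=[]
    for (u,v),zz in zip(uv,np.broadcast_to(z,len(uv))):
        d=Rm.T@np.array([(u-c['cx'])/c['fx'],(v-c['cy'])/c['fy'],1]); out.append(o+d*(zz-o[2])/d[2])
    return np.array(out)
E
python3 - <<'E'
from h import *
c=cam('top')
cr=lambda L:[(200+(x+.5)/3.2-.5,140+(y+.5)/3.1-.5) for x,y in L]
print('block top corners z.014',ray(c,cr([(385,302),(433,333),(368,403),(330,373)]),[.02,.0,.0,.02]).round(4))
print('plate screws',ray(c,cr([(148,435),(188,463)]),.004).round(4))
print('tuna,stock,butter',ray(c,[(333,175),(382,175),(208,345)],[.04,.129,.053]).round(3))
print('bar tip/end',ray(c,[(386,300.5),(489,314.5)],[.005,.01]).round(4))
im=c['frame'].astype(int); m=(im[:,:,0]>110)&(im[:,:,1]<60)&(im[:,:,2]<70); m[:280]=0;m[340:]=0
v,u=np.nonzero(m);p=ray(c,list(zip(u,v)),.013);print(cv2.minAreaRect(p[:,:2].astype(np.float32)*1000),p.mean(0))
w=np.load('top.npy')
# slicer base: points printed
for x,y in [(222,425),(230,400),(300,330),(380,200),(400,200),(140,390),(35,290),(300,250)]:
    u,v=cr([(x,y)])[0]; print((x,y),w[round(v),round(u)].round(3))
E
```

```text
block top corners z.014 [[0.6203 0.0436 0.02  ]
 [0.5967 0.0068 0.    ]
 [0.5416 0.0617 0.    ]
 [0.5644 0.0898 0.02  ]]
plate screws [[0.5251 0.2348 0.004 ]
 [0.5006 0.2044 0.004 ]]
tuna,stock,butter [[ 0.776  0.001  0.04 ]
 [ 0.736 -0.11   0.129]
 [ 0.369  0.32   0.053]]
bar tip/end [[ 0.4529 -0.1104  0.005 ]
 [ 0.4029 -0.3592  0.01  ]]
((408.69378662109375, -319.85394287109375), (73.88249206542969, 22.25320816040039), 78.38612365722656) [ 0.40876357 -0.3203197   0.013     ]
(222, 425) [0.522 0.172 0.052]
(230, 400) [0.538 0.163 0.064]
(300, 330) [0.593 0.111 0.057]
(380, 200) [0.693 0.044 0.065]
(400, 200) [0.706 0.026 0.022]
(140, 390) [0.55  0.23  0.077]
(35, 290) [0.635 0.307 0.068]
(300, 250) [0.642 0.105 0.117]
```

```bash
cat >> h.py <<'E'
def plan(P,yaw,n,pitch=0,cmd=None,dec=2):
    """rows to reach TCP P with tool x at world yaw, nose-down pitch (rad)"""
    s=read_state(); p,r=(np.array(s['tool_pos']),R.from_rotvec(s['orientation'])) if cmd is None else cmd
    T=R.from_euler('z',yaw)*R.from_euler('y',pitch)*R.from_euler('x',np.pi)
    rv=(r.inv()*T).as_rotvec()/n; d=(np.array(P)-p)/n
    for i in range(n):
        row=np.r_[rv/np.radians(6),r.inv().apply(d)/.025].round(dec)+0.
        print(row.tolist()); r=r*R.from_rotvec(rv)
E
python3 - <<'E'
from h import *
s=read_state();print(s['t'],R.from_rotvec(s['orientation']).as_matrix()[:,0])
plan([.46,-.03,.25],np.radians(60),20)
E
```

```text
0.15 [9.67469284e-01 2.52988479e-01 1.17969880e-04]
[0.0, 0.0, -0.38, 0.87, -0.91, -0.04]
[0.0, 0.0, -0.38, 0.91, -0.87, -0.04]
[0.0, 0.0, -0.38, 0.94, -0.84, -0.04]
[0.0, 0.0, -0.38, 0.98, -0.8, -0.04]
[0.0, 0.0, -0.38, 1.01, -0.76, -0.04]
[0.0, 0.0, -0.38, 1.04, -0.72, -0.04]
[0.0, 0.0, -0.38, 1.06, -0.68, -0.04]
[0.0, 0.0, -0.38, 1.09, -0.63, -0.04]
[0.0, 0.0, -0.38, 1.11, -0.59, -0.04]
[0.0, 0.0, -0.38, 1.14, -0.55, -0.04]
[0.0, 0.0, -0.38, 1.16, -0.5, -0.04]
[0.0, 0.0, -0.38, 1.18, -0.45, -0.04]
[0.0, 0.0, -0.38, 1.19, -0.41, -0.04]
[0.0, 0.0, -0.38, 1.21, -0.36, -0.04]
[0.0, 0.0, -0.38, 1.22, -0.31, -0.04]
[0.0, 0.0, -0.38, 1.23, -0.26, -0.04]
[0.0, 0.0, -0.38, 1.24, -0.21, -0.04]
[0.0, 0.0, -0.38, 1.25, -0.17, -0.04]
[0.0, 0.0, -0.38, 1.26, -0.12, -0.04]
[0.0, 0.0, -0.38, 1.26, -0.07, -0.04]
```

Call:
move_arm --pt "0 0 -0.4 0.9 -0.9 0 93" --pt "0 0 -0.4 0.9 -0.9 0 93" --pt "0 0 -0.4 0.95 -0.85 0 93" --pt "0 0 -0.4 1 -0.8 0 93" --pt "0 0 -0.4 1 -0.75 0 93" --pt "0 0 -0.4 1 -0.7 0 93" --pt "0 0 -0.4 1 -0.7 0 93" --pt "0 0 -0.4 1 -0.65 0 93" --pt "0 0 -0.4 1 -0.6 0 93" --pt "0 0 -0.4 1 -0.55 0 93"

```text
t: 1.15
tool_pos: [0.2944, -0.307, 0.2294]
orientation: [-2.963, -1.042, 0.0]
force: [-0.5, -0.0, -0.5]
opening: 0.0929
gripper_force: 0.0
```

Call:
move_arm --pt "0 0 -0.4 1 -0.5 0 93" --pt "0 0 -0.4 1 -0.45 0 93" --pt "0 0 -0.4 1 -0.4 0 93" --pt "0 0 -0.4 1 -0.4 0 93" --pt "0 0 -0.4 1 -0.4 0 93" --pt "0 0 -0.4 1 -0.3 0 93" --pt "0 0 -0.4 1 -0.2 0 93" --pt "0 0 -0.4 1 -0.1 0 93" --pt "0 0 -0.4 1 0 0 93" --pt "0 0 0 0 0 0 93"

```text
t: 2.15
tool_pos: [0.3952, -0.091, 0.2294]
orientation: [-2.713, -1.582, -0.001]
force: [-0.2, 0.4, 0.2]
opening: 0.0928
gripper_force: 0.0
```

Run:
```python
from h import *
s=read_state();print(s['t'],s['tool_pos'],R.from_rotvec(s['orientation']).as_matrix()[:,0])
c=cam('wrist','w1.png'); np.save('w1.npy',pts(c)); np.save('w1cam.npy',c,allow_pickle=True)
```

```text
2.15 [ 0.39517895 -0.09101973  0.22943656] [4.92593247e-01 8.70259281e-01 8.23261810e-04]
```

View pics/w1.png

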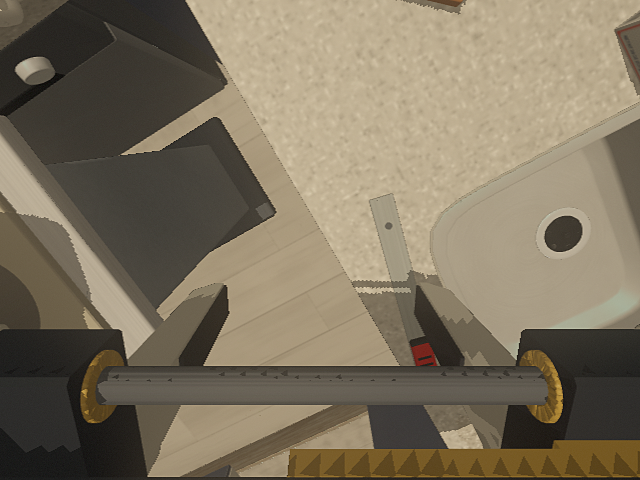

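The wrist view shows the bar at (370–430, 195–365) and only the bottom of the block at (440,5). I need to move forward and tilt the camera toward the slicer.

Call:
move_arm --pt "0 0 0.5 0.7 0.4 -0.2 93" --pt "0 0 0.5 0.7 0.4 -0.2 93" --pt "0 0 0.5 0.7 0.4 -0.2 93" --pt "0 0 0.5 0.6 0.3 -0.2 93" --pt "0 0.6 0 0 0 0 93" --pt "0 0.6 0 0 0 0 93" --pt "0 0.6 0 0 0 0 93" --pt "0 0.6 0 0 0 0 93" --pt "0 0 0 0 0 0 93" --pt "0 0 0 0 0 0 93"

```text
t: 3.2
tool_pos: [0.4628, -0.0593, 0.2496]
orientation: [-2.758, -1.231, -0.346]
force: [0.2, -0.8, 0.2]
opening: 0.0931
gripper_force: 0.0
```

Run:
```python
from h import *
s=read_state();print(s['t'],s['tool_pos'],R.from_rotvec(s['orientation']).as_matrix()[:,0])
c=cam('wrist','w2.png'); np.save('w2.npy',pts(c)); np.save('w2cam.npy',c,allow_pickle=True)
```

```text
3.2 [ 0.46279894 -0.05933566  0.24955062] [0.64711857 0.72127842 0.24697167]
```

View pics/w2.png

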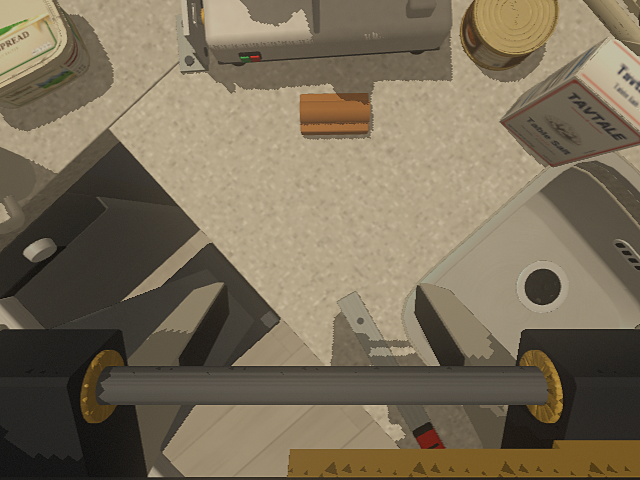

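The block is at (301–370, 93–137), and the slicer's front face has its bottom edge from about (212,66) to (450,50). I'll enlarge this part.

Run:
```python
from h import *
im=cv2.imread('pics/w2.png'); cv2.imwrite('pics/w2c.png',cv2.resize(im[0:145,170:470],None,fx=2.6,fy=4,interpolation=cv2.INTER_CUBIC))
```

```text
(no output)
```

View pics/w2c.png

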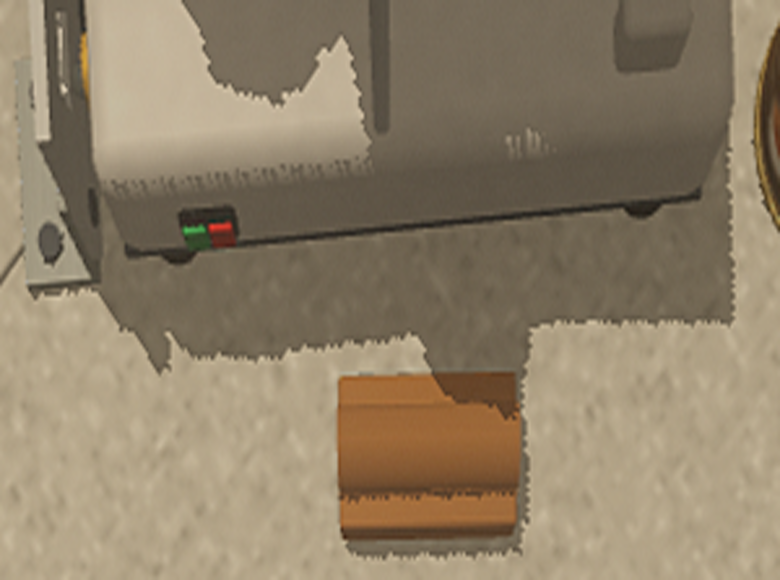

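The enlarged crop shows the slicer's lower front edge from (125,258) to (700,200), with feet at x=178 and x=642. The block's front bottom edge runs from (342,540) to (516,540), its ledge joint is at y≈492, and its back top edge runs from (338,377) to (515,373).

Run:
```python
from h import *
c=np.load('w2cam.npy',allow_pickle=True).item()
cr=lambda L:[((x+.5)/2.6-.5+170,(y+.5)/4-.5) for x,y in L]
e=ray(c,cr([(125,256),(700,197)]),.020)
f=ray(c,cr([(178,262),(642,215)]),.012)
print('edge',e.round(4),np.linalg.norm(e[1]-e[0]),'feet',f.round(4),np.linalg.norm(f[1]-f[0]))
d=(e[0]-e[1])[:2];d/=np.linalg.norm(d); n=np.array([d[1],-d[0]]); print('yaw x',np.degrees(np.arctan2(n[1],n[0])))
b=ray(c,cr([(342,542),(517,540),(338,377),(515,373)]),[0,0,.014,.014]);print('block',b.round(4))
l=np.linalg.norm
print('len',l(b[0]-b[1]),l(b[2]-b[3]),'depth',l((b[0]-b[2])[:2]),l((b[1]-b[3])[:2]))
bc=b.mean(0)[:2]; db=b[0]-b[1]+b[2]-b[3]; yb=np.degrees(np.arctan2(-db[0],db[1])); print('bc',bc,'yaw',yb)
m=e.mean(0)[:2]; mf=f.mean(0)[:2]
print('mid edge',m,'feet mid',mf,'block rel', n@(bc-m), d@(bc-m), d@(mf-m), n@(mf-m))
w=np.load('w2.npy')
for x,y in [(430,440),(430,450),(430,430),(350,440),(500,440)]:
    u,v=cr([(x,y)])[0]; print(w[round(v),round(u)].round(4))
# bar in same view
print(ray(c,[(338,296),(358,291)],.005))
```

```text
edge [[0.5219 0.1719 0.02  ]
 [0.708  0.0256 0.02  ]] 0.23670223974267704 feet [[0.538  0.1599 0.012 ]
 [0.6911 0.0394 0.012 ]] 0.19489406367086626
yaw x 51.835605551964214
block [[0.5401 0.0605 0.    ]
 [0.5972 0.01   0.    ]
 [0.5669 0.0916 0.014 ]
 [0.6228 0.0429 0.014 ]]
len 0.07617942669011417 0.07412631561206282 depth 0.041029553165787776 0.04163213745032549
bc [0.58174372 0.05124644] yaw 48.71888598745417
mid edge [0.61493189 0.09876441] feet mid [0.61456302 0.09963694] block rel -0.05786821214176468 -0.003268393500141499 0.0008291802778080822 0.00045807969331512126
[0.5814 0.0508 0.0249]
[0.5803 0.0494 0.0238]
[0.5834 0.053  0.0254]
[0.5569 0.0727 0.0249]
[0.6024 0.0314 0.0261]
[[ 0.44932374 -0.10318874  0.005     ]
 [ 0.47009978 -0.11412292  0.005     ]]
```

Run:
```python
from h import *
plan([.410,-.321,.10],np.radians(78.5),14,dec=1)
```

```text
[0.0, -0.2, -0.4, -0.7, 0.4, 0.3]
[0.0, -0.2, -0.4, -0.8, 0.4, 0.3]
[0.0, -0.2, -0.4, -0.8, 0.3, 0.3]
[0.0, -0.2, -0.4, -0.8, 0.3, 0.3]
[0.0, -0.2, -0.4, -0.8, 0.3, 0.3]
[0.0, -0.2, -0.4, -0.8, 0.2, 0.3]
[0.0, -0.2, -0.4, -0.8, 0.2, 0.3]
[0.0, -0.2, -0.4, -0.8, 0.2, 0.3]
[0.0, -0.2, -0.4, -0.8, 0.2, 0.3]
[0.0, -0.2, -0.4, -0.8, 0.1, 0.4]
[0.0, -0.2, -0.4, -0.8, 0.1, 0.4]
[0.0, -0.2, -0.4, -0.8, 0.1, 0.4]
[0.0, -0.2, -0.4, -0.8, 0.1, 0.4]
[0.0, -0.2, -0.4, -0.8, 0.0, 0.4]
```

Call:
move_arm --pt "0 -0.2 -0.4 -0.7 0.4 0.3 93" --pt "0 -0.2 -0.4 -0.8 0.4 0.3 93" --pt "0 -0.2 -0.4 -0.8 0.3 0.3 93" --pt "0 -0.2 -0.4 -0.8 0.3 0.3 93" --pt "0 -0.2 -0.4 -0.8 0.3 0.3 93" --pt "0 -0.2 -0.4 -0.8 0.2 0.3 93" --pt "0 -0.2 -0.4 -0.8 0.2 0.3 93" --pt "0 -0.2 -0.4 -0.8 0.2 0.3 93" --pt "0 -0.2 -0.4 -0.8 0.2 0.3 93" --pt "0 -0.2 -0.4 -0.8 0.1 0.4 93"

```text
t: 4.25
tool_pos: [0.4276, -0.2526, 0.1454]
orientation: [2.511, 1.831, 0.084]
force: [-0.5, 0.6, 0.2]
opening: 0.0935
gripper_force: 0.0
```

Call:
move_arm --pt "0 -0.2 -0.4 -0.8 0.1 0.4 93" --pt "0 -0.2 -0.4 -0.8 0.1 0.4 93" --pt "0 -0.2 -0.4 -0.8 0.1 0.4 93" --pt "0 -0.2 -0.4 -0.8 0 0.4 93" --pt "0 0 0 0 0 0 70" --pt "0 0 0 0 0 0 60" --pt "0 0 0 0 0 0 60" --pt "0 0 0 0 0 0 60" --pt "0 0 0 0 0 0 60" --pt "0 0 0 0 0 0 60"

```text
t: 5.25
tool_pos: [0.4169, -0.332, 0.107]
orientation: [2.315, 1.994, -0.022]
force: [-1.0, 0.5, 0.2]
opening: 0.06
gripper_force: 0.0
```

Run:
```python
from h import *
s=read_state();print(s['t'],s['tool_pos'],s['force'],s['wrist_torque'],R.from_rotvec(s['orientation']).as_matrix())
plan([.410,-.321,.013],np.radians(78.5),6)
```

```text
5.25 [ 0.41689009 -0.33197277  0.10699434] [-0.95353556  0.49895283  0.18046335] [-0.02842268 -0.06956008  0.01198559] [[ 0.14925686  0.98776391  0.04522   ]
 [ 0.98651392 -0.14564928 -0.07467648]
 [-0.06717647  0.05575614 -0.996182  ]]
[0.09, 0.1, 0.08, 0.11, -0.09, 0.62]
[0.09, 0.1, 0.08, 0.1, -0.09, 0.62]
[0.09, 0.1, 0.08, 0.09, -0.08, 0.62]
[0.09, 0.1, 0.08, 0.08, -0.08, 0.62]
[0.09, 0.1, 0.08, 0.08, -0.07, 0.62]
[0.09, 0.1, 0.08, 0.07, -0.07, 0.63]
```

Call:
move_arm --pt "0.09 0.1 0.08 0.11 -0.09 0.62 60" --pt "0.09 0.1 0.08 0.1 -0.09 0.62 60" --pt "0.09 0.1 0.08 0.09 -0.08 0.62 60" --pt "0.09 0.1 0.08 0.08 -0.08 0.62 60" --pt "0.09 0.1 0.08 0.08 -0.07 0.62 60" --pt "0.09 0.1 0.08 0.07 -0.07 0.6 60" --pt "0 0 0 0 0 0 60" --pt "0 0 0 0 0 0 40" --pt "0 0 0 0 0 0 20" --pt "0 0 0 0 0 0 0" --force 40

```text
t: 6.25
tool_pos: [0.4091, -0.321, 0.0127]
orientation: [2.43, 1.989, -0.003]
force: [-0.1, -0.2, -0.6]
opening: 0.0407
gripper_force: 0.0
```

Call:
move_arm --pt "0 0 0 0 0 0 0" --pt "0 0 0 0 0 0 0" --pt "0 0 0 0 0 0 0" --pt "0 0 0 0 0 -0.4 0" --pt "0 0 0 0 0 -0.8 0" --pt "0 0 0 0 0 -0.8 0" --pt "0 0 0 0 0 -0.8 0" --pt "0 0 0 0 0 -0.8 0" --pt "0 0 0 0 0 0 0" --pt "0 0 0 0 0 0 0"

```text
t: 7.25
tool_pos: [0.4096, -0.3212, 0.1036]
orientation: [2.428, 1.988, -0.003]
force: [0.2, -0.2, -2.4]
opening: 0.0248
gripper_force: 40.0
```

Run:
```python
from h import *
s=read_state();print(s['t'],s['tool_pos'],s['force'],s['wrist_torque'],R.from_rotvec(s['orientation']).as_matrix())
c=cam('wrist','w3.png'); np.save('w3.npy',pts(c)); np.save('w3cam.npy',c,allow_pickle=True)
```

```text
7.25 [ 0.40961148 -0.32120204  0.10359291] [ 0.17295294 -0.20419729 -2.42376012] [-0.24318229 -0.0141191   0.00731613] [[ 1.97456532e-01  9.80311350e-01  7.58701277e-04]
 [ 9.80305433e-01 -1.97452468e-01 -3.71222093e-03]
 [-3.48932487e-03  1.47676126e-03 -9.99992822e-01]]
```

View pics/w3.png

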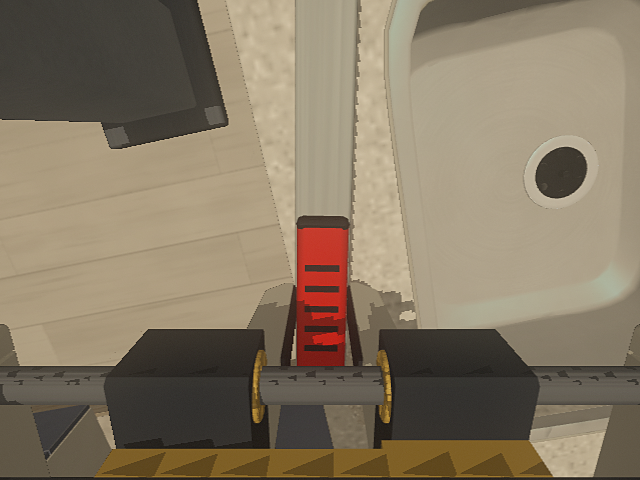

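The bar is held straight along tool x, with the sleeve's front end at row 218. I'll use depth to check for sag and find where along the bar the grip sits.

Run:
```python
from h import *
s=read_state();w=np.load('w3.npy'); r=R.from_rotvec(s['orientation'])
T=lambda p:r.inv().apply(np.array(p)-s['tool_pos'])
c=np.load('w3cam.npy',allow_pickle=True).item()
for v in (5,60,120,180,210): print(v,[T(w[v,u])[1:].round(4).tolist() for u in (310,340)],T(w[v,325]).round(4))
for v in (225,260): print(v,T(w[v,322]).round(4))
print('sleeve front',T(ray(c,[(297,220),(349,220)],s['tool_pos'][2]-.0005-0)).round(4))
# go to pre-insert: bar tip 40 mm before the edge... grip along n
n=np.array([.618,.786]);m=np.array([.615,.099])
```

```text
5 [[-0.004, 0.018], [0.0084, 0.0184]] [0.1294 0.0022 0.0178]
60 [[-0.0041, 0.0151], [0.0086, 0.0158]] [nan nan nan]
120 [[-0.0043, 0.014], [0.0089, 0.0146]] [0.0841 0.0023 0.0148]
180 [[-0.0045, 0.0125], [0.0092, 0.0131]] [0.0583 0.0023 0.0107]
210 [[-0.0046, 0.0111], [0.0093, 0.0108]] [0.0444 0.0024 0.0111]
225 [0.0394 0.0009 0.0025]
260 [0.0233 0.0009 0.0013]
sleeve front [[ 0.0422 -0.01    0.0004]
 [ 0.0422  0.0127  0.0004]]
```

```bash
cat >> h.py <<'E'
n=np.array([.618,.786]);m=np.array([.615,.099]); YAW=np.radians(51.8); SAG=.085
G=np.array([.002,.0015,.0125])
def tcp(t,s,hov,sag=SAG,ridge=.058):
    """TCP and tool pitch for tip t past edge, bar slope s nose-down, underside hov over the ridge"""
    a=np.arctan(s); pt=a-sag
    T=R.from_euler('z',YAW)*R.from_euler('y',pt)*R.from_euler('x',np.pi)
    tg=t-.215*np.cos(a); g=np.r_[m+n*tg,.026+hov-s*(tg+ridge)]
    return g-T.apply(G),pt
E
python3 - <<'E'
from h import *
P,pt=tcp(-.075,.29,.002); print(P,pt, read_state()['t']); plan(P+[0,0,.03],YAW,15,pt)
E
```

```text
[ 0.44016111 -0.12094138  0.10546232] 0.1972574219814911 7.3
[0.03, -0.12, 0.3, 0.54, -0.02, -0.09]
[0.03, -0.12, 0.3, 0.54, -0.04, -0.1]
[0.03, -0.12, 0.3, 0.53, -0.06, -0.1]
[0.03, -0.12, 0.3, 0.53, -0.07, -0.11]
[0.03, -0.12, 0.3, 0.53, -0.09, -0.12]
[0.03, -0.12, 0.3, 0.52, -0.11, -0.12]
[0.03, -0.12, 0.3, 0.52, -0.12, -0.13]
[0.03, -0.12, 0.3, 0.51, -0.14, -0.13]
[0.03, -0.12, 0.3, 0.5, -0.16, -0.14]
[0.03, -0.12, 0.3, 0.5, -0.17, -0.15]
[0.03, -0.12, 0.3, 0.49, -0.19, -0.15]
[0.03, -0.12, 0.3, 0.48, -0.2, -0.16]
[0.03, -0.12, 0.3, 0.47, -0.22, -0.16]
[0.03, -0.12, 0.3, 0.46, -0.23, -0.17]
[0.03, -0.12, 0.3, 0.45, -0.25, -0.17]
```

Call:
move_arm --pt "0.03 -0.12 0.3 0.54 -0.02 -0.09 0" --pt "0.03 -0.12 0.3 0.54 -0.04 -0.1 0" --pt "0.03 -0.12 0.3 0.53 -0.06 -0.1 0" --pt "0.03 -0.12 0.3 0.53 -0.07 -0.11 0" --pt "0.03 -0.12 0.3 0.53 -0.09 -0.12 0" --pt "0.03 -0.12 0.3 0.52 -0.11 -0.12 0" --pt "0.03 -0.12 0.3 0.52 -0.12 -0.13 0" --pt "0.03 -0.12 0.3 0.51 -0.14 -0.13 0" --pt "0.03 -0.12 0.3 0.5 -0.16 -0.14 0" --pt "0.03 -0.12 0.3 0.5 -0.17 -0.15 0"

```text
t: 8.3
tool_pos: [0.4296, -0.1867, 0.1238]
orientation: [2.661, 1.552, -0.186]
force: [1.2, -0.4, -2.3]
opening: 0.0246
gripper_force: 40.0
```

Call:
move_arm --pt "0.03 -0.12 0.3 0.49 -0.19 -0.15 0" --pt "0.03 -0.12 0.3 0.48 -0.2 -0.16 0" --pt "0.03 -0.12 0.3 0.47 -0.22 -0.16 0" --pt "0.03 -0.12 0.3 0.46 -0.23 -0.17 0" --pt "0.03 -0.12 0.3 0.45 -0.25 -0.17 0" --pt "0 0 0 0 0 0 0" --pt "0 0 0 0 0 0 0" --pt "0 0 0 0 0 0 0" --pt "0 0 0 0 0 0 0" --pt "0 0 0 0 0 0 0"

```text
t: 9.3
tool_pos: [0.4411, -0.1221, 0.1364]
orientation: [2.743, 1.323, -0.268]
force: [-0.6, -1.3, -1.9]
opening: 0.0248
gripper_force: 40.0
```

Run:
```python
from h import *
s=read_state();print(s['t'],s['tool_pos'],s['force'],s['wrist_torque'])
r=R.from_rotvec(s['orientation']); X=r.apply([1,0,0]);print('yaw',np.degrees(np.arctan2(X[1],X[0])),'pitch',-np.arcsin(X[2]),'roll',r.apply([0,1,0])[2])
P,pt=tcp(-.075,.29,.002); plan(P,YAW,6,pt)
c=cam('wrist','w4.png'); np.save('w4.npy',pts(c)); np.save('w4cam.npy',c,allow_pickle=True)
```

```text
9.3 [ 0.44110101 -0.12205375  0.13636603] [-0.6269151  -1.29101292 -1.94254725] [ 0.01581326 -0.08061286 -0.00768271]
yaw 51.478694985540876 pitch 0.19479608820219566 roll -0.0001025883380152276
[0.0, 0.0, -0.01, 0.04, -0.01, 0.2]
[0.0, 0.0, -0.01, 0.04, -0.01, 0.2]
[0.0, 0.0, -0.01, 0.04, -0.01, 0.2]
[0.0, 0.0, -0.01, 0.04, -0.01, 0.2]
[0.0, 0.0, -0.01, 0.04, -0.01, 0.2]
[0.0, 0.0, -0.01, 0.04, -0.01, 0.2]
```

View pics/w4.png

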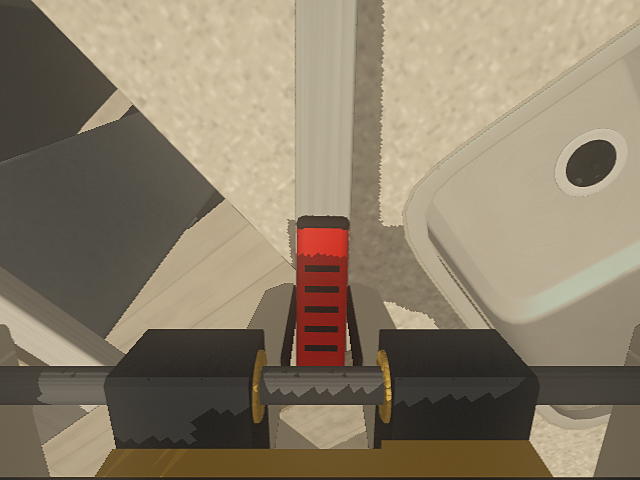

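The grip is unchanged, with the bar straight up the image and the tip out of view. I'll descend and check the tip with the top camera.

Call:
move_arm --pt "0 0 -0.01 0.04 -0.01 0.2 0" --pt "0 0 -0.01 0.04 -0.01 0.2 0" --pt "0 0 -0.01 0.04 -0.01 0.2 0" --pt "0 0 -0.01 0.04 -0.01 0.2 0" --pt "0 0 -0.01 0.04 -0.01 0.2 0" --pt "0 0 -0.01 0.04 -0.01 0.2 0" --pt "0 0 0 0 0 0 0" --pt "0 0 0 0 0 0 0" --pt "0 0 0 0 0 0 0" --pt "0 0 0 0 0 0 0"

```text
t: 10.35
tool_pos: [0.4405, -0.1207, 0.1063]
orientation: [2.739, 1.332, -0.268]
force: [-0.2, -0.2, -1.8]
opening: 0.0247
gripper_force: 40.0
```

Run:
```python
from h import *
s=read_state();print(s['t'],s['tool_pos'],s['force'],s['wrist_torque'])
c=cam('top'); np.save('t2cam.npy',c,allow_pickle=True); w=pts(c)
im=c['frame'][:,:,::-1]; cv2.imwrite('pics/t2.png',cv2.resize(im[200:310,255:415],None,fx=5,fy=5,interpolation=cv2.INTER_CUBIC))
r=R.from_rotvec(s['orientation']);v=read_camera('wrist');w=pts(v)
for a in (5,120,210): print(r.inv().apply(w[a,315]-s['tool_pos']).round(4),w[a,315].round(4))
```

```text
10.35 [ 0.44046329 -0.12068372  0.10625071] [-0.24646789 -0.16334048 -1.79360849] [ 0.02369946 -0.05016314 -0.006018  ]
[ 0.1298 -0.0025  0.018 ] [ 0.515  -0.0217  0.0635]
[ 0.0846 -0.0026  0.0143] [ 0.4879 -0.0559  0.0759]
[ 0.0449 -0.0028  0.0124] [ 0.4639 -0.0862  0.0854]
```

View pics/t2.png

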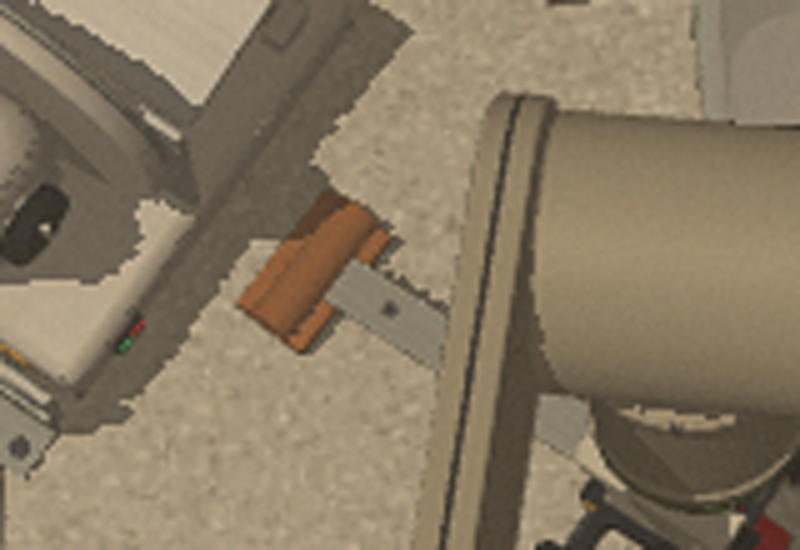

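The tip's corners show at (348,260) and (327,293), just short of the block's ridge and near its middle.

Run:
```python
from h import *
c=np.load('t2cam.npy',allow_pickle=True).item()
cr=lambda L:[((x+.5)/5-.5+255,(y+.5)/5-.5+200) for x,y in L]
p=ray(c,cr([(348,260),(327,293)]),.038).mean(0)[:2]; d=np.array([-n[1],n[0]])
print(p,'t',n@(p-m),'lat',d@(p-m))
p=ray(c,cr([(380,218),(290,330)]),[.026,.026]);print('ridge about',p, [(n@(q[:2]-m)) for q in p])
```

```text
[0.57078272 0.04115982] t -0.07278866308879937 lat -0.0009904524304819584
ridge about [[0.60164588 0.01806954 0.026     ]
 [0.54764567 0.06609545 0.026     ]] [np.float64(-0.07186418699828206), np.float64(-0.06748795395461218)]
```

Call:
move_arm --pt "0 0 0 0.3 0 0.02 0" --pt "0 0 0 0.3 0 0.02 0" --pt "0 0 0 0.3 0 0.02 0" --pt "0 0 0 0.3 0 0.02 0" --pt "0 0 0 0.3 0 0.02 0" --pt "0 0 0 0.3 0 0.02 0" --pt "0 0 0 0 0 0 0" --pt "0 0 0 0 0 0 0" --pt "0 0 0 0 0 0 0" --pt "0 0 0 0 0 0 0"

```text
t: 11.45
tool_pos: [0.467, -0.0866, 0.0944]
orientation: [2.739, 1.332, -0.268]
force: [-1.1, -0.4, -1.9]
opening: 0.0251
gripper_force: 40.0
```

Call:
move_arm --pt "0 0 0 0.01 0 0.04 0" --pt "0 0 0 0.01 0 0.04 0" --pt "0 0 0 0 0 0 0" --pt "0 0 0 0 0 0 0" --pt "0 0 0 0 0 0 0" --pt "0 0 0 0 0 0 0" --pt "0 0 0 0 0 0 0" --pt "0 0 0 0 0 0 0" --pt "0 0 0 0 0 0 0" --pt "0 0 0 0 0 0 0"

```text
t: 12.45
tool_pos: [0.4672, -0.0862, 0.0922]
orientation: [2.739, 1.332, -0.268]
force: [-1.1, 1.6, -3.5]
opening: 0.0245
gripper_force: 40.0
```

```bash
cat > st.py <<'E'
from h import *
s=read_state();r=R.from_rotvec(s['orientation']);X=r.apply([1,0,0])
print(round(s['t'],2),np.round(s['tool_pos'],4),'F',np.round(s['force'],2),'M',np.round(s['wrist_torque'],3),'yaw',np.degrees(np.arctan2(X[1],X[0])).round(2),'pitch',-np.arcsin(X[2]).round(4),'My tool',r.inv().apply(s['wrist_torque']).round(3))
E
python3 st.py
```

```text
12.45 [ 0.4672 -0.0862  0.0922] F [-1.09  1.61 -3.55] M [-0.05  -0.038  0.027] yaw 51.88 pitch 0.1947 My tool [-0.065 -0.016 -0.015]
```

Call:
move_arm --pt "0 0 0 0.01 0 0.04 0" --pt "0 0 0 0.01 0 0.04 0" --pt "0 0 0 0 0 0 0" --pt "0 0 0 0 0 0 0" --pt "0 0 0 0 0 0 0" --pt "0 0 0 0 0 0 0" --pt "0 0 0 0 0 0 0" --pt "0 0 0 0 0 0 0" --pt "0 0 0 0 0 0 0" --pt "0 0 0 0 0 0 0"

```text
t: 13.45
tool_pos: [0.4672, -0.0862, 0.0902]
orientation: [2.739, 1.332, -0.268]
force: [-0.5, -0.6, -1.8]
opening: 0.0247
gripper_force: 40.0
```

```bash
python3 st.py
python3 - <<'E'
from h import *
s=read_state();r=R.from_rotvec(s['orientation']);v=read_camera('wrist');w=pts(v)
for u in (310,340):
  q=np.array([np.nanmedian(w[a-2:a+3,u-2:u+3],axis=(0,1)) for a in range(5,200,6)]); t=(q[:,:2]-m)@n; f=np.polyfit(t,q[:,2],1); print(f, 'top at ridge',np.polyval(f,-.058),'edge',np.polyval(f,0))
f=w[20:200:10,230];print('worktop z',np.nanmedian(w[20:100,240:280,2]))
E
```

```text
13.45 [ 0.4672 -0.0862  0.0902] F [-0.48 -0.65 -1.79] M [-0.022 -0.033  0.013] yaw 51.88 pitch 0.1947 My tool [-0.041  0.003 -0.005]
[-0.26584572  0.01803699] top at ridge 0.03345604088494175 edge 0.018036989395819613
[-0.26704233  0.01781189] top at ridge 0.033300339918683065 edge 0.017811885000768475
worktop z -0.0006319671522439319
```

Call:
move_arm --pt "0 -0.15 0 -0.01 0 -0.06 0" --pt "0 -0.14 0 -0.01 0 -0.06 0" --pt "0 0 0 0.2 0 0.013 0" --pt "0 0 0 0.2 0 0.013 0" --pt "0 0 0 0.2 0 0.013 0" --pt "0 0 0 0 0 0 0" --pt "0 0 0 0 0 0 0" --pt "0 0 0 0 0 0 0" --pt "0 0 0 0 0 0 0" --pt "0 0 0 0 0 0 0"

```text
t: 14.5
tool_pos: [0.4762, -0.0749, 0.089]
orientation: [2.724, 1.324, -0.308]
force: [-0.2, 0.1, -2.9]
opening: 0.0246
gripper_force: 40.0
```

```bash
cat >> st.py <<'E'
v=read_camera('wrist');w=pts(v)
for u in (310,340):
  q=np.array([np.nanmedian(w[a-2:a+3,u-2:u+3],axis=(0,1)) for a in range(5,200,6)]); t=(q[:,:2]-m)@n; f=np.polyfit(t,q[:,2],1); print('slope',f[0].round(3), 'under at ridge',np.polyval(f,-.058).round(4)-.0052,'top at edge',np.polyval(f,0).round(4),'lat',np.polyval(np.polyfit(t,(q[:,:2]-m)@[-n[1],n[0]],1),0).round(4))
E
python3 st.py
```

```text
14.5 [ 0.4762 -0.0749  0.089 ] F [-0.16  0.07 -2.85] M [ 0.002 -0.052  0.047] yaw 51.87 pitch 0.2251 My tool [-0.049  0.033 -0.037]
slope -0.293 under at ridge 0.0263 top at edge 0.0145 lat 0.0057
slope -0.292 under at ridge 0.0263 top at edge 0.0145 lat -0.0047
```

Call:
move_arm --pt "0 0 0 -0.01 0 -0.04 0" --pt "0 0 0 0.2 0 0.013 0" --pt "0 0 0 0.2 0 0.013 0" --pt "0 0 0 0.2 0 0.013 0" --pt "0 0 0 0.2 0 0.013 0" --pt "0 0 0 0.2 0 0.013 0" --pt "0 0 0 0.2 0 0.013 0" --pt "0 0 0 0.2 0 0.013 0" --pt "0 0 0 0 0 0 0" --pt "0 0 0 0 0 0 0"

```text
t: 15.55
tool_pos: [0.4969, -0.0482, 0.0798]
orientation: [2.723, 1.325, -0.309]
force: [0.4, 0.5, -2.4]
opening: 0.0249
gripper_force: 40.0
```

```bash
python3 st.py
```

```text
15.55 [ 0.4969 -0.0482  0.0798] F [ 0.44  0.49 -2.38] M [-0.016 -0.091  0.002] yaw 51.9 pitch 0.2253 My tool [-0.08   0.044  0.017]
slope -0.297 under at ridge 0.0265 top at edge 0.0144 lat 0.0061
slope -0.298 under at ridge 0.0263 top at edge 0.0142 lat -0.0049
```

Call:
move_arm --pt "0 0 0 0.05 0 0.003 0" --pt "0 0 0 0.05 0 0.003 0" --pt "0 0 0 0.05 0 0.003 0" --pt "0 0 0 0.05 0 0.003 0" --pt "0 0 0 0 0 0 0" --pt "0 0 0 0 0 0 0" --pt "0 0 0 0 0 0 0" --pt "0 0 0 0 0 0 0" --pt "0 0 0 0 0 0 0" --pt "0 0 0 0 0 0 0"

```text
t: 16.6
tool_pos: [0.4997, -0.0448, 0.0785]
orientation: [2.723, 1.324, -0.309]
force: [-2.9, -4.0, -0.4]
opening: 0.0247
gripper_force: 40.0
```

```bash
python3 st.py | head -1
```

```text
16.6 [ 0.4997 -0.0448  0.0785] F [-2.87 -4.   -0.37] M [-0.779  0.517  0.004] yaw 51.88 pitch 0.2257 My tool [-0.073 -0.932  0.014]
```

Call:
move_arm --pt "0 0 0 -0.08 0 -0.006 0" --pt "0 0 0 -0.08 0 -0.006 0" --pt "0 0 0 0.01 0 0.04 0" --pt "0 0.167 0 -0.016 0 0.098 0" --pt "0 0.167 0 -0.016 0 0.098 0" --pt "0 0.167 0 -0.016 0 0.098 0" --pt "0 0 0 0 0 0 0" --pt "0 0 0 0 0 0 0" --pt "0 0 0 0 0 0 0" --pt "0 0 0 0 0 0 0"

```text
t: 17.65
tool_pos: [0.496, -0.0496, 0.0718]
orientation: [2.75, 1.338, -0.238]
force: [-0.2, 0.2, -2.3]
opening: 0.0248
gripper_force: 40.0
```

```bash
python3 st.py
```

```text
17.65 [ 0.496  -0.0496  0.0718] F [-0.17  0.17 -2.27] M [-0.    -0.054  0.021] yaw 51.88 pitch 0.1726 My tool [-0.045  0.033 -0.013]
slope -0.238 under at ridge 0.026 top at edge 0.0174 lat 0.0059
slope -0.237 under at ridge 0.026 top at edge 0.0175 lat -0.0051
```

Call:
move_arm --pt "0 0.083 0 -0.008 0 0.049 0" --pt "0 0.083 0 -0.008 0 0.049 0" --pt "0 0.083 0 -0.008 0 0.049 0" --pt "0 0.083 0 -0.008 0 0.049 0" --pt "0 0 0 0 0 0 0" --pt "0 0 0 0 0 0 0" --pt "0 0 0 0 0 0 0" --pt "0 0 0 0 0 0 0" --pt "0 0 0 0 0 0 0" --pt "0 0 0 0 0 0 0"

```text
t: 18.7
tool_pos: [0.495, -0.0508, 0.067]
orientation: [2.766, 1.346, -0.192]
force: [-0.4, 1.0, 1.0]
opening: 0.0249
gripper_force: 40.0
```

```bash
python3 st.py
```

```text
18.7 [ 0.495  -0.0508  0.067 ] F [-0.4   0.99  0.97] M [ 0.191 -0.02  -0.022] yaw 51.88 pitch 0.1378 My tool [0.104 0.163 0.008]
slope -0.204 under at ridge 0.0256 top at edge 0.019 lat 0.0059
slope -0.203 under at ridge 0.0256 top at edge 0.019 lat -0.0051
```

Call:
move_arm --pt "0 0.083 0 -0.008 0 0.049 0" --pt "0 0.083 0 -0.008 0 0.049 0" --pt "0 0 0 0 0 0 0" --pt "0 0 0 0 0 0 0" --pt "0 0 0 0 0 0 0" --pt "0 0 0 0 0 0 0" --pt "0 0 0 0 0 0 0" --pt "0 0 0 0 0 0 0" --pt "0 0 0 0 0 0 0" --pt "0 0 0 0 0 0 0"

```text
t: 19.75
tool_pos: [0.4948, -0.0514, 0.0653]
orientation: [2.775, 1.349, -0.166]
force: [-0.5, 2.6, 5.7]
opening: 0.0248
gripper_force: 40.0
```

```bash
python3 st.py
```

```text
19.75 [ 0.4948 -0.0514  0.0653] F [-0.52  2.6   5.72] M [ 0.193  0.341 -0.028] yaw 51.87 pitch 0.1195 My tool [ 0.388 -0.059 -0.018]
slope -0.191 under at ridge 0.025500000000000002 top at edge 0.0197 lat 0.0056
slope -0.189 under at ridge 0.0256 top at edge 0.0198 lat -0.0054
```

Call:
move_arm --pt "0 0.083 0 -0.008 0 0.049 0" --pt "0 0.083 0 -0.008 0 0.049 0" --pt "0 0.083 0 -0.008 0 0.049 0" --pt "0 0.083 0 -0.008 0 0.049 0" --pt "0 0.083 0 -0.008 0 0.049 0" --pt "0 0.083 0 -0.008 0 0.049 0" --pt "0 0.083 0 -0.008 0 0.049 0" --pt "0 0.083 0 -0.008 0 0.049 0" --pt "0 0 0 0 0 0 0" --pt "0 0 0 0 0 0 0"

```text
t: 20.8
tool_pos: [0.4932, -0.0534, 0.0557]
orientation: [2.805, 1.364, -0.07]
force: [-1.6, 1.3, 5.6]
opening: 0.0248
gripper_force: 40.0
```

```bash
python3 st.py
```

```text
20.8 [ 0.4932 -0.0534  0.0557] F [-1.57  1.33  5.55] M [ 0.293  0.357 -0.006] yaw 51.86 pitch 0.05 My tool [ 0.461  0.01  -0.017]
slope -0.119 under at ridge 0.0253 top at edge 0.0236 lat 0.0057
slope -0.118 under at ridge 0.0252 top at edge 0.0236 lat -0.0055
```

Call:
move_arm --pt "0 0.083 0 -0.008 0 0.049 0" --pt "0 0.083 0 -0.008 0 0.049 0" --pt "0 0.083 0 -0.008 0 0.049 0" --pt "0 0.083 0 -0.008 0 0.049 0" --pt "0 0.083 0 -0.008 0 0.049 0" --pt "0 0 0 0 0 0 0" --pt "0 0 0 0 0 0 0" --pt "0 0 0 0 0 0 0" --pt "0 0 0 0 0 0 0" --pt "0 0 0 0 0 0 0"

```text
t: 21.85
tool_pos: [0.4925, -0.0543, 0.0495]
orientation: [2.823, 1.373, -0.01]
force: [-0.9, 2.4, 4.8]
opening: 0.0245
gripper_force: 40.0
```

Call:
move_arm --pt "0 0.05 0 -0.005 0 0.03 0" --pt "0 0.05 0 -0.005 0 0.03 0" --pt "0 0 0 0 0 0 0" --pt "0 0 0 0 0 0 0" --pt "0 0 0 0 0 0 0" --pt "0 0 0 0 0 0 0" --pt "0 0 0 0 0 0 0" --pt "0 0 0 0 0 0 0" --pt "0 0 0 0 0 0 0" --pt "0 0 0 0 0 0 0"

```text
t: 22.85
tool_pos: [0.4925, -0.0545, 0.048]
orientation: [-2.823, -1.373, -0.005]
force: [-1.1, 3.1, 6.1]
opening: 0.0246
gripper_force: 40.0
```

Call:
move_arm --pt "0 0.05 0 -0.005 0 0.03 0" --pt "0 0.05 0 -0.005 0 0.03 0" --pt "0 0 0 0 0 0 0" --pt "0 0 0 0 0 0 0" --pt "0 0 0 0 0 0 0" --pt "0 0 0 0 0 0 0" --pt "0 0 0 0 0 0 0" --pt "0 0 0 0 0 0 0" --pt "0 0 0 0 0 0 0" --pt "0 0 0 0 0 0 0"

```text
t: 23.85
tool_pos: [0.4923, -0.0547, 0.0465]
orientation: [-2.819, -1.371, -0.02]
force: [-1.2, 2.0, 6.6]
opening: 0.0247
gripper_force: 40.0
```

Call:
move_arm --pt "0 0.05 0 -0.005 0 0.03 0" --pt "0 0.05 0 -0.005 0 0.03 0" --pt "0 0 0 0 0 0 0" --pt "0 0 0 0 0 0 0" --pt "0 0 0 0 0 0 0" --pt "0 0 0 0 0 0 0" --pt "0 0 0 0 0 0 0" --pt "0 0 0 0 0 0 0" --pt "0 0 0 0 0 0 0" --pt "0 0 0 0 0 0 0"

```text
t: 24.85
tool_pos: [0.4922, -0.0549, 0.0453]
orientation: [-2.815, -1.369, -0.035]
force: [-1.4, 3.4, 8.2]
opening: 0.0244
gripper_force: 40.0
```

```bash
python3 st.py
```

```text
24.85 [ 0.4922 -0.0549  0.0453] F [-1.37  3.39  8.17] M [0.357 0.396 0.098] yaw 51.87 pitch -0.0249 My tool [ 0.535  0.036 -0.085]
slope -0.046 under at ridge 0.0251 top at edge 0.0277 lat 0.0056
slope -0.044 under at ridge 0.0252 top at edge 0.0278 lat -0.0055
```

Call:
move_arm --pt "0 0.05 0 -0.005 0 0.03 0" --pt "0 0 0 0 0 0 0" --pt "0 0 0 0 0 0 0" --pt "0 0 0 0 0 0 0" --pt "0 0 0 0 0 0 0" --pt "0 0 0 0 0 0 0" --pt "0 0 0 0 0 0 0" --pt "0 0 0 0 0 0 0" --pt "0 0 0 0 0 0 0" --pt "0 0 0 0 0 0 0"

```text
t: 25.9
tool_pos: [0.4922, -0.0549, 0.0446]
orientation: [-2.813, -1.368, -0.042]
force: [-2.4, 2.7, 7.9]
opening: 0.0247
gripper_force: 40.0
```

Call:
move_arm --pt "0 0.05 0 -0.005 0 0.03 0" --pt "0 0.04 0 -0.004 0 0.024 0" --pt "0 0 0 0 0 0 0" --pt "0 0 0 0 0 0 0" --pt "0 0 0 0 0 0 0" --pt "0 0 0 0 0 0 0" --pt "0 0 0 0 0 0 0" --pt "0 0 0 0 0 0 0" --pt "0 0 0 0 0 0 0" --pt "0 0 0 0 0 0 0"

```text
t: 26.9
tool_pos: [0.4921, -0.055, 0.0432]
orientation: [-2.809, -1.366, -0.056]
force: [-1.1, 2.6, 7.7]
opening: 0.0248
gripper_force: 40.0
```

Moving freely; continue.

Call:
move_arm --pt "0 0.05 0 -0.005 0 0.03 0" --pt "0 0.05 0 -0.005 0 0.03 0" --pt "0 0 0 0 0 0 0" --pt "0 0 0 0 0 0 0" --pt "0 0 0 0 0 0 0" --pt "0 0 0 0 0 0 0" --pt "0 0 0 0 0 0 0" --pt "0 0 0 0 0 0 0" --pt "0 0 0 0 0 0 0" --pt "0 0 0 0 0 0 0"

```text
t: 27.9
tool_pos: [0.492, -0.0552, 0.0416]
orientation: [-2.805, -1.364, -0.07]
force: [-0.6, 3.6, 7.4]
opening: 0.0248
gripper_force: 40.0
```

Call:
move_arm --pt "0 0.05 0 -0.005 0 0.03 0" --pt "0 0.05 0 -0.005 0 0.03 0" --pt "0 0 0 0 0 0 0" --pt "0 0 0 0 0 0 0" --pt "0 0 0 0 0 0 0" --pt "0 0 0 0 0 0 0" --pt "0 0 0 0 0 0 0" --pt "0 0 0 0 0 0 0" --pt "0 0 0 0 0 0 0" --pt "0 0 0 0 0 0 0"

```text
t: 28.9
tool_pos: [0.492, -0.0553, 0.0404]
orientation: [-2.8, -1.362, -0.085]
force: [-1.3, 3.7, 10.3]
opening: 0.0247
gripper_force: 40.0
```

Call:
move_arm --pt "0 0.05 0 -0.005 0 0.03 0" --pt "0 0 0 0 0 0 0" --pt "0 0 0 0 0 0 0" --pt "0 0 0 0 0 0 0" --pt "0 0 0 0 0 0 0" --pt "0 0 0 0 0 0 0" --pt "0 0 0 0 0 0 0" --pt "0 0 0 0 0 0 0" --pt "0 0 0 0 0 0 0" --pt "0 0 0 0 0 0 0"

```text
t: 29.9
tool_pos: [0.492, -0.0554, 0.0397]
orientation: [-2.798, -1.361, -0.092]
force: [-3.6, 3.5, 10.7]
opening: 0.0247
gripper_force: 40.0
```

```bash
python3 st.py
```

```text
29.9 [ 0.492  -0.0554  0.0397] F [-3.64  3.51 10.72] M [0.59  0.604 0.09 ] yaw 51.87 pitch -0.0661 My tool [ 0.843  0.091 -0.035]
slope -0.006 under at ridge 0.025 top at edge 0.0299 lat 0.0055
slope -0.006 under at ridge 0.0251 top at edge 0.03 lat -0.0056
```

Call:
move_arm --pt "0 0.058 0 -0.006 0 0.035 0" --pt "0 0.058 0 -0.006 0 0.035 0" --pt "0 0 0 0 0 0 0" --pt "0 0 0 0 0 0 0" --pt "0 0 0 0 0 0 0" --pt "0 0 0 0 0 0 0" --pt "0 0 0 0 0 0 0" --pt "0 0 0 0 0 0 0" --pt "0 0 0 0 0 0 0" --pt "0 0 0 0 0 0 0"

```text
t: 30.95
tool_pos: [0.492, -0.0556, 0.0381]
orientation: [-2.793, -1.358, -0.11]
force: [-2.3, 2.8, 10.8]
opening: 0.0246
gripper_force: 40.0
```

Still free.

Call:
move_arm --pt "0 0.058 0 -0.006 0 0.035 0" --pt "0 0.058 0 -0.006 0 0.035 0" --pt "0 0 0 0 0 0 0" --pt "0 0 0 0 0 0 0" --pt "0 0 0 0 0 0 0" --pt "0 0 0 0 0 0 0" --pt "0 0 0 0 0 0 0" --pt "0 0 0 0 0 0 0" --pt "0 0 0 0 0 0 0" --pt "0 0 0 0 0 0 0"

```text
t: 31.95
tool_pos: [0.492, -0.0558, 0.0364]
orientation: [-2.788, -1.356, -0.127]
force: [-3.5, 3.2, 11.1]
opening: 0.0248
gripper_force: 40.0
```

Call:
move_arm --pt "0 0.058 0 -0.006 0 0.035 0" --pt "0 0.058 0 -0.006 0 0.035 0" --pt "0 0 0 0 0 0 0" --pt "0 0 0 0 0 0 0" --pt "0 0 0 0 0 0 0" --pt "0 0 0 0 0 0 0" --pt "0 0 0 0 0 0 0" --pt "0 0 0 0 0 0 0" --pt "0 0 0 0 0 0 0" --pt "0 0 0 0 0 0 0"

```text
t: 32.95
tool_pos: [0.4921, -0.0559, 0.0352]
orientation: [-2.782, -1.353, -0.143]
force: [-4.7, 4.1, 16.6]
opening: 0.0248
gripper_force: 40.0
```

Call:
move_arm --pt "0 0.035 0 -0.003 0 0.02 0" --pt "0 0 0 0 0 0 0" --pt "0 0 0 0 0 0 0" --pt "0 0 0 0 0 0 0" --pt "0 0 0 0 0 0 0" --pt "0 0 0 0 0 0 0" --pt "0 0 0 0 0 0 0" --pt "0 0 0 0 0 0 0" --pt "0 0 0 0 0 0 0" --pt "0 0 0 0 0 0 0"

```text
t: 33.95
tool_pos: [0.4921, -0.056, 0.0348]
orientation: [-2.781, -1.353, -0.149]
force: [-6.1, 3.0, 19.1]
opening: 0.0248
gripper_force: 40.0
```

```bash
python3 st.py
```

```text
33.95 [ 0.4921 -0.056   0.0348] F [-6.14  3.03 19.06] M [0.723 1.045 0.228] yaw 51.88 pitch -0.1064 My tool [ 1.286 -0.077 -0.092]
slope 0.026 under at ridge 0.0248 top at edge 0.0315 lat 0.0051
slope 0.028 under at ridge 0.0249 top at edge 0.0317 lat -0.0061
```

Call:
move_arm --pt "0 -0.05 0 0.005 0 -0.03 0" --pt "0 -0.05 0 0.005 0 -0.03 0" --pt "0 -0.05 0 0.005 0 -0.03 0" --pt "0 -0.05 0 0.005 0 -0.03 0" --pt "0 -0.05 0 0.005 0 -0.03 0" --pt "0 -0.05 0 0.005 0 -0.03 0" --pt "0 -0.05 0 0.005 0 -0.03 0" --pt "0 -0.05 0 0.005 0 -0.03 0" --pt "0 -0.05 0 0.005 0 -0.03 0" --pt "0 -0.05 0 0.005 0 -0.03 0"

```text
t: 35.0
tool_pos: [0.4921, -0.0554, 0.0413]
orientation: [-2.804, -1.363, -0.075]
force: [-0.5, 2.9, 5.5]
opening: 0.0245
gripper_force: 40.0
```

```bash
python3 st.py
```

```text
35.0 [ 0.4921 -0.0554  0.0413] F [-0.5   2.93  5.46] M [0.283 0.14  0.071] yaw 51.87 pitch -0.0535 My tool [ 0.288  0.136 -0.055]
slope -0.017 under at ridge 0.0251 top at edge 0.0293 lat 0.0053
slope -0.017 under at ridge 0.0251 top at edge 0.0293 lat -0.0058
```

Call:
move_arm --pt "0 -0.05 0 0.005 0 -0.03 0" --pt "0 -0.05 0 0.005 0 -0.03 0" --pt "0 0 0 0 0 0 0" --pt "0 0 0 0 0 0 0" --pt "0 0 0 0 0 0 0" --pt "0 0 0 0 0 0 0" --pt "0 0 0 0 0 0 0" --pt "0 0 0 0 0 0 0" --pt "0 0 0 0 0 0 0" --pt "0 0 0 0 0 0 0"

```text
t: 36.05
tool_pos: [0.4919, -0.0552, 0.042]
orientation: [-2.808, -1.365, -0.06]
force: [4.4, 3.1, 3.1]
opening: 0.0245
gripper_force: 40.0
```

```bash
python3 st.py; python3 -c "
from h import *
c=cam('top'); np.save('t3cam.npy',c,allow_pickle=True)
cv2.imwrite('pics/t3.png',cv2.resize(c['frame'][150:310,190:350,::-1],None,fx=3.7,fy=3.7,interpolation=cv2.INTER_CUBIC))"
```

```text
36.05 [ 0.4919 -0.0552  0.042 ] F [4.37 3.11 3.12] M [ 0.436 -0.656 -0.001] yaw 51.86 pitch -0.0426 My tool [-0.247  0.748 -0.01 ]
slope -0.017 under at ridge 0.0254 top at edge 0.0296 lat 0.0056
slope -0.018 under at ridge 0.0253 top at edge 0.0294 lat -0.0055
```

Call:
move_arm --pt "0 0 0 0 0 -0.03 0" --pt "0 0 0 0 0 -0.03 0" --pt "0 0 0 0 0 -0.03 0" --pt "0 0 0 0 0 -0.03 0" --pt "0 0 0 0 0 0 0" --pt "0 0 0 0 0 0 0" --pt "0 0 0 0 0 0 0" --pt "0 0 0 0 0 0 0" --pt "0 0 0 0 0 0 0" --pt "0 0 0 0 0 0 0"

```text
t: 37.15
tool_pos: [0.4914, -0.0553, 0.0448]
orientation: [-2.807, -1.365, -0.058]
force: [-0.7, -0.5, -2.2]
opening: 0.0248
gripper_force: 40.0
```

```bash
python3 st.py
```

```text
37.15 [ 0.4914 -0.0553  0.0448] F [-0.74 -0.46 -2.23] M [-0.174  0.07   0.006] yaw 51.87 pitch -0.042 My tool [-0.052 -0.18  -0.008]
slope -0.036 under at ridge 0.0258 top at edge 0.0289 lat 0.0061
slope -0.035 under at ridge 0.0259 top at edge 0.0291 lat -0.0052
```

Call:
move_arm --pt "0 0 0 -0.3 0 -0.024 0" --pt "0 0 0 -0.5 0 -0.04 0" --pt "0 0 0 -0.6 0 -0.05 0" --pt "0 0 0 -0.6 0 -0.05 0" --pt "0 0 0 -0.6 0 -0.05 0" --pt "0 0 0 -0.6 0 -0.05 0" --pt "0 0 0 -0.6 0 -0.05 0" --pt "0 0 0 -0.6 0 -0.2 0" --pt "0 0 0 -0.4 0 -0.4 0" --pt "0 0 0 0 0 -0.4 0"

```text
t: 38.2
tool_pos: [0.4154, -0.152, 0.0732]
orientation: [-2.809, -1.362, -0.058]
force: [0.3, -0.3, -2.1]
opening: 0.0248
gripper_force: 40.0
```

```bash
python3 st.py
python3 - <<'E'
from h import *
plan([.410,-.318,.07],np.radians(78.5),12,-.075)
E
```

```text
38.2 [ 0.4154 -0.152   0.0732] F [ 0.32 -0.28 -2.1 ] M [-0.185  0.023 -0.047] yaw 51.74 pitch -0.0417 My tool [-0.098 -0.16   0.043]
slope -0.025 under at ridge 0.052599999999999994 top at edge 0.0564 lat 0.0046
slope -0.023 under at ridge 0.053000000000000005 top at edge 0.0568 lat -0.0042
[0.02, 0.03, -0.37, -0.45, 0.32, 0.0]
[0.02, 0.03, -0.37, -0.46, 0.31, 0.0]
[0.02, 0.03, -0.37, -0.47, 0.29, 0.0]
[0.02, 0.03, -0.37, -0.48, 0.27, -0.01]
[0.02, 0.03, -0.37, -0.49, 0.25, -0.01]
[0.02, 0.03, -0.37, -0.5, 0.23, -0.01]
[0.02, 0.03, -0.37, -0.51, 0.21, -0.01]
[0.02, 0.03, -0.37, -0.52, 0.19, -0.01]
[0.02, 0.03, -0.37, -0.53, 0.17, -0.02]
[0.02, 0.03, -0.37, -0.53, 0.15, -0.02]
[0.02, 0.03, -0.37, -0.54, 0.13, -0.02]
[0.02, 0.03, -0.37, -0.54, 0.11, -0.02]
```

Call:
move_arm --pt "0.02 0.03 -0.37 -0.45 0.32 0 0" --pt "0.02 0.03 -0.37 -0.46 0.31 0 0" --pt "0.02 0.03 -0.37 -0.47 0.29 0 0" --pt "0.02 0.03 -0.37 -0.48 0.27 -0.01 0" --pt "0.02 0.03 -0.37 -0.49 0.25 -0.01 0" --pt "0.02 0.03 -0.37 -0.5 0.23 -0.01 0" --pt "0.02 0.03 -0.37 -0.51 0.21 -0.01 0" --pt "0.02 0.03 -0.37 -0.52 0.19 -0.01 0" --pt "0.02 0.03 -0.37 -0.53 0.17 -0.02 0" --pt "0.02 0.03 -0.37 -0.53 0.15 -0.02 0"

```text
t: 39.25
tool_pos: [0.4117, -0.2892, 0.0683]
orientation: [-2.47, -1.869, -0.093]
force: [0.7, 0.0, -2.8]
opening: 0.0245
gripper_force: 40.0
```

Call:
move_arm --pt "0.02 0.03 -0.37 -0.54 0.13 -0.02 0" --pt "0.02 0.03 -0.37 -0.54 0.11 -0.02 0" --pt "0 0 0 0 0 0 0" --pt "0 0 0 -0.02 0 0.4 0" --pt "0 0 0 -0.03 0 0.4 0" --pt "0 0 0 -0.03 0 0.4 0" --pt "0 0 0 -0.03 0 0.4 0" --pt "0 0 0 0 0 0 0" --pt "0 0 0 0 0 0 0" --pt "0 0 0 0 0 0 0"

```text
t: 40.25
tool_pos: [0.4103, -0.316, 0.0269]
orientation: [-2.393, -1.957, -0.098]
force: [0.7, -0.4, -0.8]
opening: 0.0246
gripper_force: 40.0
```

```bash
python3 st.py
python3 - <<'E'
from h import *
w=pts(read_camera('wrist'))
print([np.nanmedian(w[a-2:a+3,308:318],axis=(0,1)).round(4).tolist() for a in (8,100,200)])
E
```

```text
40.25 [ 0.4103 -0.316   0.0269] F [ 0.75 -0.42 -0.76] M [-0.324  0.002  0.044] yaw 78.55 pitch -0.0799 My tool [-0.059 -0.318 -0.05 ]
slope 0.014 under at ridge 0.0184 top at edge 0.0244 lat 0.1346
slope 0.016 under at ridge 0.019 top at edge 0.0251 lat 0.1283
[[0.4326, -0.1887, 0.0199], [0.4253, -0.2237, 0.0196], [0.4165, -0.2661, 0.019]]
```

Call:
move_arm --pt "0 0 0 -0.02 0 0.2 0" --pt "0 0 0 -0.01 0 0.2 0" --pt "0 0 0 -0.01 0 0.11 0" --pt "0 0 0 0 0 0 0" --pt "0 0 0 0 0 0 0" --pt "0 0 0 0 0 0 26" --pt "0 0 0 0 0 0 30" --pt "0 0 0 0 0 0 45" --pt "0 0 0 0 0 0 60" --pt "0 0 0 0 0 0 60"

```text
t: 41.35
tool_pos: [0.4102, -0.3159, 0.0139]
orientation: [-2.393, -1.957, -0.098]
force: [-0.4, 0.1, -0.2]
opening: 0.0495
gripper_force: 0.0
```

Call:
move_arm --pt "0 0 0 0 0 0 60" --pt "0 0 0 0.02 0 -0.3 60" --pt "0 0 0 0.05 0 -0.8 60" --pt "0 0 0 0.05 0 -0.8 60" --pt "0 0 0 0.05 0 -0.8 60" --pt "0 0 0 0.05 0 -0.8 60" --pt "0 0 0 0.05 0 -0.8 60" --pt "0 0 0 0.05 0 -0.8 60" --pt "0 0 0 0 0 0 60" --pt "0 0 0 0 0 0 60"

```text
t: 42.35
tool_pos: [0.4096, -0.3182, 0.1419]
orientation: [-2.394, -1.958, -0.098]
force: [0.6, 0.5, 0.1]
opening: 0.0601
gripper_force: 0.0
```

Run:
```python
from h import *
s=read_state();print(s['t'],s['tool_pos'],s['opening'])
c=cam('wrist');w=pts(c);cv2.imwrite('pics/w5.png',c['frame'][:,:,::-1])
c=cam('top'); w2=pts(c); w1=np.load('top.npy')
cv2.imwrite('pics/t5.png',cv2.resize(c['frame'][140:330,190:500,::-1],None,fx=2.55,fy=3,interpolation=cv2.INTER_CUBIC))
a=np.s_[215:245,215:262]; print('slicer dz front',np.nanmedian(w2[255:272,240:262,2]-w1[255:272,240:262,2]))
```

```text
42.35 [ 0.40959758 -0.3182218   0.14191476] 0.06014461845683576
slicer dz front 0.004451195174325719
```

View pics/t5.png

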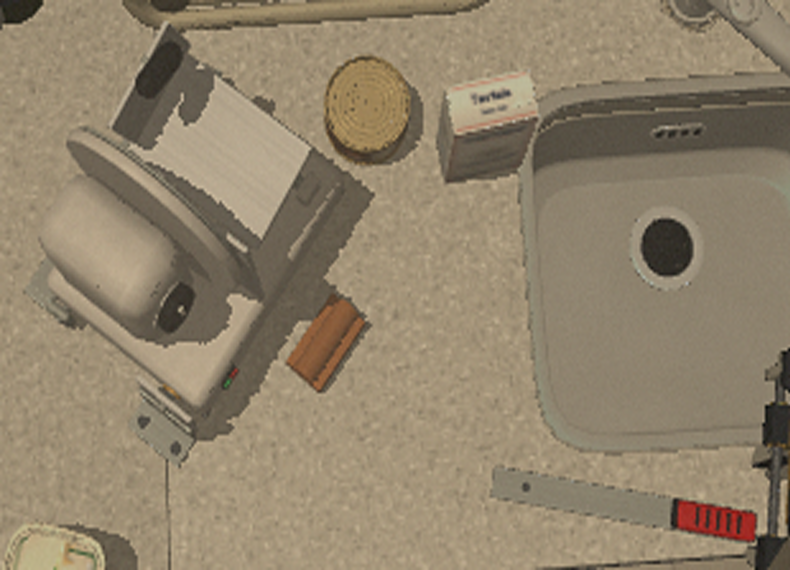

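The bar lies flat at (493–757, 468–540), and the block and kitchen things have stayed in place. I'll check once more, by depth, that the slicer's front is up.

Run:
```python
from h import *
w2=pts(cam('top')); w1=np.load('top.npy'); w3=None
t=(w1[:,:,:2]-m)@n; l=(w1[:,:,:2]-m)@[-n[1],n[0]]
d=w2[:,:,2]-w1[:,:,2]
for a,b in((-.1,-.03),(.01,.04),(.04,.07),(.07,.1),(.1,.14),(.14,.18)):
  k=(t>a)&(t<b)&(abs(l)<.1)&(w1[:,:,2]>(.04 if a>0 else -1))&(abs(d)<.03); print(a,b,k.sum(),np.nanmedian(d[k]).round(4))
```

```text
-0.1 -0.03 5115 -0.0
0.01 0.04 5308 0.0003
0.04 0.07 5531 0.0002
0.07 0.1 7372 0.0002
0.1 0.14 10624 0.0002
0.14 0.18 1472 0.0004
```

Run:
```python
from h import *
w2=pts(cam('top')); w1=np.load('top.npy')
d=w2[:,:,2]-w1[:,:,2]; v,u=np.mgrid[:480,:640]; box=(u>200)&(u<345)&(v>140)&(v<300)
t=(w1[:,:,:2]-m)@n; l=(w1[:,:,:2]-m)@[-n[1],n[0]]
for a,b in((-.1,-.03),(.0,.03),(.03,.06),(.06,.1),(.1,.14),(.14,.18)):
  k=box&(t>a)&(t<b)&(abs(l)<.11)&(w1[:,:,2]>(.04 if a>=0 else -1))&(abs(d)<.03); print(a,b,k.sum(),np.nanmedian(d[k]).round(4),np.percentile(d[k],[25,75]).round(4))
```

```text
-0.1 -0.03 2220 -0.0002 [-0.0026  0.0021]
0.0 0.03 1287 0.0073 [0.0038 0.0099]
0.03 0.06 1378 0.005 [-0.0014  0.0084]
0.06 0.1 1645 0.0034 [0.0005 0.0059]
0.1 0.14 1542 0.003 [0.0008 0.0053]
0.14 0.18 1258 0.001 [-0.0028  0.0044]
```

The front is raised by about 8 mm or more, tapering to zero at the hinge, with nothing under it. The plunger carries it.

```bash
python3 -c "
from plant import *
print(close_job())"
```

```text
the job is handed in; nothing more can be done
None
```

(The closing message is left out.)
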